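# Clear a crossed clamp knob on a microplate shaker and release its transport lock

## Task

The microplate shaker has to be made ready for a run, but its black clamp knob was put on crossed and only jams if it is screwed down as it sits. Turn the knob backwards (counter-clockwise seen from above) until it clicks down into the start of the thread, then screw it clockwise fully home so that the clamp arm presses on the microplate; only then slide the orange transport lock all the way to its end stop at the green dot. Leave the microplate, the cup on the shaker and the things standing round it undisturbed, and let go of everything.

Things in the scene. Friction and masses are not known exactly. Their poses are not given: they have to be found in the camera images.
- shaker: Fixed bench shaker: ivory housing 245 x 240 mm, 55 mm high; aluminium platform with black mat at height 69 mm. Origin on the worktop below it; x points from the control deck (orange lock) to the back, y left, z up. In mm: housing x -140..105, platform x -80..105, y -125..125; stud at x 20, y -10; clamp arm, 24 wide, from the stud to y 82; lock track along y at x -112. Yaw up to 0.3 rad.
- knob_grip (a point): Middle of the black star knob, on its axis, half-way up; 123 mm above the worktop at the start, sinking with the knob. The knob is 46 mm in diameter (eight shallow lobes, white mark on one) and 32 mm high. Take it from above across its diameter, at any yaw. The top of the clamp arm lies 22 mm below this point (18 mm once it is pressed on the plate): fingertips must stay above it.
- clamp_knob (a joint): Knob angle, rad, growing clockwise from above. Starts crossed at 0.30 to 1.05: it sits on the crest of the first thread turn, turns back freely, jams forwards near 1.4. Below about -0.15 the crest ends and the knob can drop into the lead-in; a captive stop is at -0.55. Once dropped it screws forwards to a shoulder at 2.2 (fully home). Takes about 0.1 N m; stays where it is left.
- clamp_drop (a joint): How far the knob has sunk on its stud, m: 0 on the crest, 0.006 when clicked into the lead-in, 0.011 fully home. The click is a 6 mm drop by its own weight (about 1.7 N): it happens when the fingers let go or press lightly down, not while they hold the knob up. On the thread it sinks 2.4 mm per rad clockwise: follow it down.
- clamp_arm: Aluminium toe arm under the knob, 7 mm thick, with a rubber pad under its tip. It does not turn with the knob but goes down with it, meets the microplate after 7 mm of sink and is sprung: about 10 N on the plate at the shoulder. Origin on the stud axis at the height of the knob's underside.
- well_plate: The clear microplate, 128 x 86 mm and 15 mm high, lying on the platform's mat between low corner stops under the tip of the arm. Origin: centre of its underside.
- lock_grip (a point): Middle of the orange grip of the transport lock, 16 mm wide (shaker x), 22 mm long (shaker y), 30 mm high, on the deck in front of the platform. The point lies 11 mm below the grip's top, about 80 mm above the worktop. Under the grip is a foot 24 x 30 mm, its top 18 mm below this point; the deck lies 25 mm below this point.
- transport_lock (a joint): Position of the lock on its track, m: 0 at the red dot (bolt in the keeper on the platform's front edge, locked), 0.050 at the end stop at the green dot (bolt drawn, released). It starts at 0 to 0.015. It grows towards the shaker's +y. Sliding takes about 2 N and it stays where it is left.
- seed_cup: Cup of pulses with a red lid, 62 mm in diameter at the lid and 73 mm high, standing in a low round clip (70 mm) on the platform, close beside the knob on its -y side: its centre lies 68 to 95 mm from the knob's axis, differently each time. Its top is about 145 mm above the worktop, higher than the knob. Origin: centre of its underside.
- rack: Blue tube rack with capped tubes, 150 x 62 mm and 100 mm high, on the worktop to the left of the shaker. Origin: centre of its underside, long side along its y.
- bench_timer: White timer with three keys, 66 x 66 x 19 mm, on the worktop at the left front of the shaker. Origin: centre of its underside.
- spare_cup: Cup of dark beans with a red lid, 62 mm in diameter and 73 mm high, on the worktop to the right of the shaker. Origin: centre of its underside. Beyond it stand a fixed white pump bottle, 290 mm high, near x 0.63, y -0.19, and a tall brown box: come to the shaker over or in front of them.

How it is judged:
On the way, in this order (a step that is already met when the one before it is completed fails the run):
1. the knob has been turned backwards off the crest and has clicked down into the start of the thread (value of joint clamp_knob below -0.1 rad and value of joint clamp_drop above 0.0045 m), for 0.2 s.
2. the knob has been screwed fully home and the arm presses on the microplate, with the lock not yet released (value of joint clamp_knob above 2.05 rad and contact force between clamp_arm and well_plate above 4 N and value of joint transport_lock below 0.03 m), for 0.2 s.
3. the transport lock has been slid to its end stop at the green dot (value of joint transport_lock above 0.047 m), for 0.2 s.
At the end, for the whole second after the job is handed in: Knob fully home (within 0.15 rad of its shoulder, sunk over 9.5 mm), the arm presses on the microplate with over 4 N, lock within 3 mm of its end stop at the green dot, microplate shifted less than 6 mm, cup on the platform still, upright within 0.15 rad and less than 15 mm from where it was (value of joint clamp_knob above 2.05 rad and value of joint clamp_drop above 0.0095 m and contact force between clamp_arm and well_plate above 4 N and value of joint transport_lock above 0.047 m and distance of well_plate from where it was at the start of the episode below 0.006 m and angle between seed_cup's own z axis and vertical below 0.15 rad and distance of seed_cup from where it was at the start of the episode below 0.015 m and linear speed of seed_cup below 0.02 m/s); the robot touches nothing.
It fails at once if the microplate or the cup on the platform was knocked out of place (distance of well_plate from where it was at the start of the episode above 0.012 m or distance of seed_cup from where it was at the start of the episode above 0.025 m or angle between seed_cup's own z axis and vertical above 0.4 rad).
It fails at once if something standing round the shaker was disturbed (distance of any of rack, bench_timer, spare_cup from where it was at the start of the episode above 0.02 m).
It also fails if it takes over 61 s, if anything falls off the work surface, if the arm or the gripper's body presses on something with over 40 N, if the wrist force passes 120 N, or if a joint passes its speed limit or range.

## Robot

A 6-joint arm with a two-finger parallel gripper is mounted at the origin on a cart in front of the work surface, level with it; the furniture and walls round the work are solid. World frame = base frame: x ahead of the robot, y to its left, z up, the work surface at z = 0. Lengths are in m, angles in rad, forces in N, time in s.
With the tool pointing down it reaches from about 0.275 to 1 m from the base axis. Payload 8.4 kg.
Tool frame: the origin (TCP) lies at the very end of the fingers, on their centre line; the grasp point (between the pads) lies 19 mm behind it (ctrl.grasp_offset is the distance from the TCP to the grasp point, in m); z points along the fingers, y is the line along which they close (so a half turn about z gives the same grasp; the last joint's range is limited). The gripper opens to 85 mm and grips with 20 to 120 N. Pads are 22 mm wide; open, the fingers measure 114 mm over their backs; the gripper's body (76 mm by 85 mm) begins 54 mm behind the grasp point. The pads swing forward as they close: fully open they stand 13 mm farther back than shut.
Start: joints at [-1.179, 0.353, 1.633, -0, 1.155, -0.002], TCP at [0.24, -0.577, 0.231] pointing down, gripper open.
Joint ranges: [-2.63, 2.63], [-0.92, 2.1], [0.06, 2.66], [-1.3, 4.44], [0, 2.69], [-3.02, 3.02]. Speed limits (rad/s): [2.22, 2.22, 2.79, 3.14, 3.14, 3.14].

## Interface

Orientations are given as [roll, pitch, yaw] about the fixed x, y, z axes, in that order (R = Rz(yaw) Ry(pitch) Rx(roll)).
In Python, from cell import ctrl, vision gives the robot as it stands.
- The arm moves only by the tool drive_tool, never from a script. Its argument "targets" is a list of rows, each an object of numbers: "dx", "dy", "dz": the shift along the tool's x, y, z in mm; "roll": the turn about the tool's z in rad. A call has 1 to 10 rows; each row shifts and turns the commanded pose from where the row before left it, along the tool's axes as they then stand; what a row does not reach is not made up. A row lasts 1/8 s, in which the tool goes at most 62.5 mm and 10.7 degrees, less where a joint would pass 70% of its speed; a pose out of reach is approached as far as the arm can. A call with a gripper value outside its range is refused whole. "jaw" is the opening, from 0 (shut) to 1 (fully open), set as the call begins (left out, the last holds). The fingers move at their own pace and stop on an object; "grip_force" is the grip in N (left out, the last holds). Time passes only in rows, so rows that do not move let the fingers close. It gives the time, the measured TCP pose, the force, the opening and the grip force at its end, in the units of the state.
- ctrl.sense(): the state, without advancing time (a new reading comes with each control period).
- vision.read_camera(name): name is "side" or "top"; returns a dict with "pixels" (384x512x3 uint8, red, green, blue), "camera_matrix" (3x3 intrinsics, pixels), "world_to_cam" (4x4, takes a point from world to camera coordinates). Camera axes: x right, y down, z forward; pixel columns grow to the right and rows downward; lengths in m; the calibration is good to about 2 mm. A picture is of the moment at which its call begins. There is no depth.
- ctrl.finish_job(): hands the job in; it is judged then, once.
The state is a dict: "time_s": time; "joint_pos": joint angles; "qd": joint speeds; "joint_efforts": joint torques, N m; "ee_pos": TCP position; "tcp_rot": TCP orientation; "ft_force": force on the tool from outside, world axes, zero at the start; "torque": the same for the moment, N m; "width": opening from 0.0 (shut) to 1.0 (fully open); "grasp_force": force on a finger pad.
Only numpy, scipy, OpenCV 4.12 (cv2) and the standard library are available. Lean on these libraries where they do the work, as an engineer would, in place of code of your own. Each camera call takes 0.05 s, during which the arm holds its last target. There are 200 camera calls.

## Working session

There is one attempt and no reset: what is moved stays moved. The work goes in short steps, Python scripts to look and compute and a tool call to move; the robot and the scene stay as the last step left them, time stands still between calls to the robot, and variables do not carry over. Pictures are saved under pics/ and viewed, at most 10 in all, crops included, and the job is handed in when it is done.

Besides the shell and the picture viewer there is one more tool, called after ">>>" in YAML: its name, and indented under it one key for each argument. drive_tool: Moves the arm, as the interface text tells. Its arguments: {"type":"object","properties":{"targets":{"type":"array","items":{"type":"object","properties":{"dx":{"type":"number"},"dy":{"type":"number"},"dz":{"type":"number"},"roll":{"type":"number"}}}},"jaw":{"type":"number"},"grip_force":{"type":"number"}},"required":["targets"]}

```bash
mkdir -p pics; python3 - <<'E'
from cell import ctrl, vision
import cv2,numpy as np
for n in("top","side"):
    c=vision.read_camera(n); cv2.imwrite(f"pics/{n}0.png",c["pixels"][:,:,::-1]); np.savez(f"{n}.npz",**c)
    print(n,c["camera_matrix"].round(1).tolist(),c["world_to_cam"].round(3).tolist())
s=ctrl.sense(); print(s["ee_pos"],s["tcp_rot"],s["width"],ctrl.grasp_offset)
E
```

```text
top [[464.9, 0.0, 252.1], [0.0, 464.9, 199.9], [0.0, 0.0, 1.0]] [[0.027, -1.0, 0.012, 0.163], [-0.991, -0.029, -0.134, 0.532], [0.134, -0.008, -0.991, 1.253], [0.0, 0.0, 0.0, 1.0]]
side [[414.6, 0.0, 252.8], [0.0, 414.6, 196.7], [0.0, 0.0, 1.0]] [[1.0, -0.025, -0.008, -0.524], [-0.023, -0.655, -0.756, 0.206], [0.013, 0.756, -0.655, 0.944], [0.0, 0.0, 0.0, 1.0]]
[ 0.23964395 -0.57677929  0.23063667] [-3.14036603e+00 -7.09559794e-06  3.93769610e-01] 0.999954747486001 0.0187
```

View pics/top0.png

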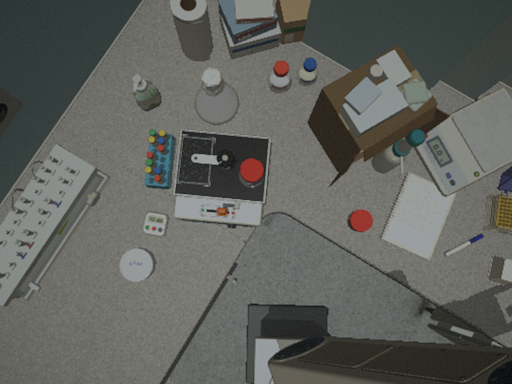

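View pics/side0.png

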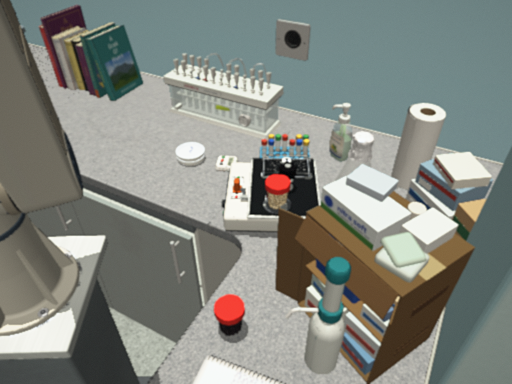

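The top view shows the shaker centred near (222,178), with the knob at about (227,160), the cup lid at (252,171) and the orange lock at about (221,211). The side view shows the lock at (238,186), the knob at (287,163) and the spare cup well clear. I'll enlarge both.

```bash
python3 - <<'E'
import cv2,numpy as np
t=np.load("top.npz")["pixels"][:,:,::-1]; s=np.load("side.npz")["pixels"][:,:,::-1]
a=cv2.resize(t[125:230,168:276],None,fx=5.5,fy=5.5,interpolation=cv2.INTER_CUBIC)
cv2.imwrite("pics/t1.png",cv2.convertScaleAbs(a,alpha=1.6))
b=cv2.resize(s[130:235,215:325],None,fx=5.5,fy=5.5,interpolation=cv2.INTER_CUBIC)
cv2.imwrite("pics/s1.png",cv2.convertScaleAbs(b,alpha=1.4))
E
```

```text
(no output)
```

View pics/t1.png

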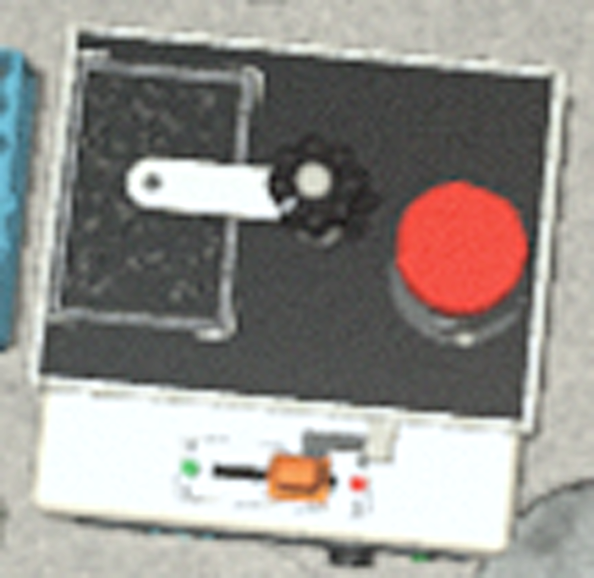

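View pics/s1.png

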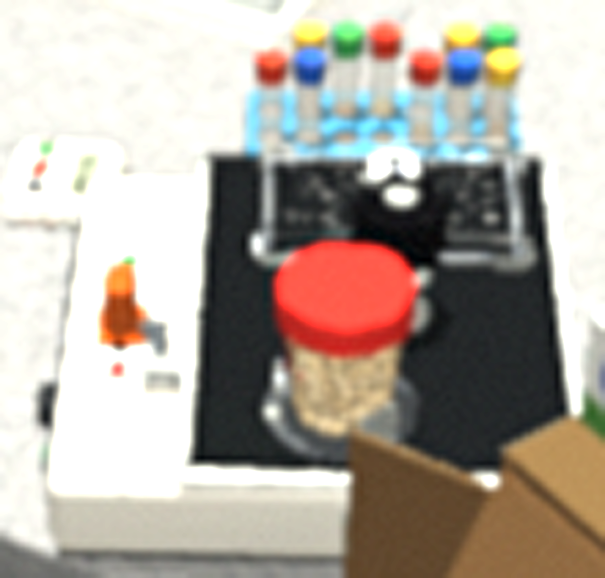

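The top crop shows the knob's star centred near (322,188), the lid at (462,247), the lock grip top at (300,470), the green dot at (191,468) and the red dot at (358,484). The side crop shows the lock top at (122,270) and the lid top at (345,287), with the knob partly hidden behind the lid. Next I'll fit the shaker pose.

```bash
cat > h.py <<'E'
import numpy as np,cv2
from scipy.optimize import least_squares
C={n:np.load(n+".npz") for n in("top","side")}
O={"top":(168,125),"side":(215,130)}
def px(n,p): return np.array(O[n])+(np.array(p,float)+.5)/5.5-.5
def proj(n,P):
    q=C[n]["world_to_cam"]@np.append(P,1); return (C[n]["camera_matrix"]@(q[:3]/q[2]))[:2]
def back(n,uv,z):
    W=C[n]["world_to_cam"];R=W[:3,:3];c=-R.T@W[:3,3]
    d=R.T@np.linalg.solve(C[n]["camera_matrix"],[*uv,1]); return c+d*(z-c[2])/d[2]
E
python3 - <<'E'
from h import *
M=[("top",(73,30),(105,125,69)),("top",(563,72),(105,-125,69)),("top",(530,428),(-80,-125,69)),("top",(35,382),(-80,125,69)),
("side",(210,155),(-80,125,69)),("side",(190,465),(-80,-125,69)),("side",(545,155),(105,125,69))]
def w(p,q):
    c,s=np.cos(p[2]),np.sin(p[2]); x,y,z=np.array(q)/1000; return np.array([p[0]+c*x-s*y,p[1]+s*x+c*y,z])
def res(p,M=M): return np.concatenate([proj(n,w(p,q))-px(n,c) for n,c,q in M])
for m in (M,M[:4],M[4:]):
    f=least_squares(lambda p:res(p,m),[.5,.1,0]); print(f.x.round(4),f.fun.round(1))
    if m is M: p=f.x
for m in (least_squares(lambda p:res(p,M[:4]),[.5,.1,0]).x,):
  p=m
  print("stud",w(p,(20,-10,123)))
def sh(P): c,s=np.cos(p[2]),np.sin(p[2]); d=np.array(P[:2])-p[:2]; return (np.array([c*d[0]+s*d[1],-s*d[0]+c*d[1]])*1000).round(1)
for nm,n,c,z in [("knobtop","top",(320,186),.139),("stud cap","top",(314,180),.145),("lid","top",(462,247),.145),("lidS","side",(345,287),.145),("lockS","side",(122,272),.091),("lock","top",(300,470),.091),("green","top",(191,468),.055),("red","top",(358,484),.055)]:
    P=back(n,px(n,c),z); print(nm,P.round(4),sh(P))
print("lock0", w(p,(-112,0,80)), "cams",[(-C[n]["world_to_cam"][:3,:3].T@C[n]["world_to_cam"][:3,3]).round(2) for n in C])
E
```

```text
[ 0.603   0.2636 -0.0587] [-1.2 -1.7  0.4 -1.4  0.8  0.4 -1.6  0.7 -1.5 -0.7 -1.6  2.4  1.6  0.1]
[ 0.6018  0.2625 -0.0616] [-0.7 -1.3  0.9 -0.8  1.1  1.  -1.3  1. ]
[ 0.605   0.2678 -0.0481] [-1.3 -1.4 -0.3  1.5  1.6 -1. ]
stud [0.62113678 0.25126033 0.123     ]
knobtop [0.619  0.2491 0.139 ] [ 18.  -12.3]
stud cap [0.6204 0.2517 0.145 ] [19.2 -9.6]
lid [0.5907 0.1819 0.145 ] [ -6.1 -81.1]
lidS [0.5892 0.1822 0.145 ] [ -7.7 -80.9]
lockS [0.4897 0.2643 0.091 ] [-112.    -5.1]
lock [0.4905 0.2563 0.091 ] [-110.7  -13. ]
green [0.494  0.3121 0.055 ] [-110.7   42.9]
red [0.4884 0.2295 0.055 ] [-111.2  -39.9]
lock0 [0.49000297 0.269369   0.08      ] cams [array([0.35, 0.19, 1.31]), array([ 0.52, -0.59,  0.77])]
```

>>> drive_tool:
  targets:
    - {"dx": 0, "dy": 0, "dz": -40}
    - {"dx": 33, "dy": -44, "dz": -4}
    - {"dx": 33, "dy": -44, "dz": -4}
    - {"dx": 33, "dy": -44, "dz": -4}
    - {"dx": 33, "dy": -44, "dz": -4}
    - {"dx": 33, "dy": -44, "dz": -4}
    - {"dx": 33, "dy": -44, "dz": -4}
    - {"dx": 33, "dy": -44, "dz": -4}
    - {"dx": 33, "dy": -44, "dz": -4}
    - {"dx": 33, "dy": -44, "dz": -4}
  jaw: 1.0
  grip_force: 40

```text
$.targets[0]: bad value
```

>>> drive_tool:
  targets:
    - {"dx": 0, "dy": 0, "dz": -40, "roll": 0}
    - {"dx": 33, "dy": -44, "dz": -4, "roll": 0}
    - {"dx": 33, "dy": -44, "dz": -4, "roll": 0}
    - {"dx": 33, "dy": -44, "dz": -4, "roll": 0}
    - {"dx": 33, "dy": -44, "dz": -4, "roll": 0}
    - {"dx": 33, "dy": -44, "dz": -4, "roll": 0}
    - {"dx": 33, "dy": -44, "dz": -4, "roll": 0}
    - {"dx": 33, "dy": -44, "dz": -4, "roll": 0}
    - {"dx": 33, "dy": -44, "dz": -4, "roll": 0}
    - {"dx": 33, "dy": -44, "dz": -4, "roll": 0}
  jaw: 1.0
  grip_force: 40

```text
time_s: 1.35
ee_pos: [0.3621, -0.0958, 0.3074]
tcp_rot: [3.141, -0.0, 0.393]
ft_force: [1.1, -0.9, -0.4]
width: 1.001
grasp_force: 0.0
```

>>> drive_tool:
  targets:
    - {"dx": 46.5, "dy": -27.6, "dz": 0, "roll": 0}
    - {"dx": 46.5, "dy": -27.6, "dz": 0, "roll": 0}
    - {"dx": 46.5, "dy": -27.6, "dz": 0, "roll": 0}
    - {"dx": 46.5, "dy": -27.6, "dz": 0, "roll": 0}
    - {"dx": 46.5, "dy": -27.6, "dz": 0, "roll": 0}
    - {"dx": 46.5, "dy": -27.6, "dz": 0, "roll": 0}
    - {"dx": 46.5, "dy": -27.6, "dz": 0, "roll": 0}
    - {"dx": 46.5, "dy": -27.6, "dz": 0, "roll": 0}
    - {"dx": 0, "dy": 0, "dz": 50, "roll": 0.1}
    - {"dx": 0, "dy": 0, "dz": 50, "roll": 0}

```text
time_s: 2.6
ee_pos: [0.6211, 0.2499, 0.2057]
tcp_rot: [-3.142, -0.0, 0.293]
ft_force: [0.1, -0.3, -0.6]
width: 1.004
grasp_force: 0.0
```

```bash
python3 - <<'E'
from cell import ctrl, vision
import cv2,numpy as np
for n,(u,v) in(("top",(168,110)),("side",(215,90))):
    c=vision.read_camera(n); b=cv2.resize(c["pixels"][v:v+120,u:u+120,::-1],None,fx=3.3,fy=4.5,interpolation=cv2.INTER_CUBIC)
    a=b if n=="top" else np.hstack([a,b])
cv2.imwrite("pics/c2.png",cv2.convertScaleAbs(a,alpha=1.5))
s=ctrl.sense(); print(s["ee_pos"],s["tcp_rot"],s["joint_pos"])
E
```

```text
[0.61724148 0.24784897 0.200958  ] [3.14064609 0.0108392  0.29419939] [ 3.79590281e-01  4.47733929e-01  1.56068451e+00 -2.05340292e-05
  1.14405465e+00  1.65619069e+00]
```

View pics/c2.png

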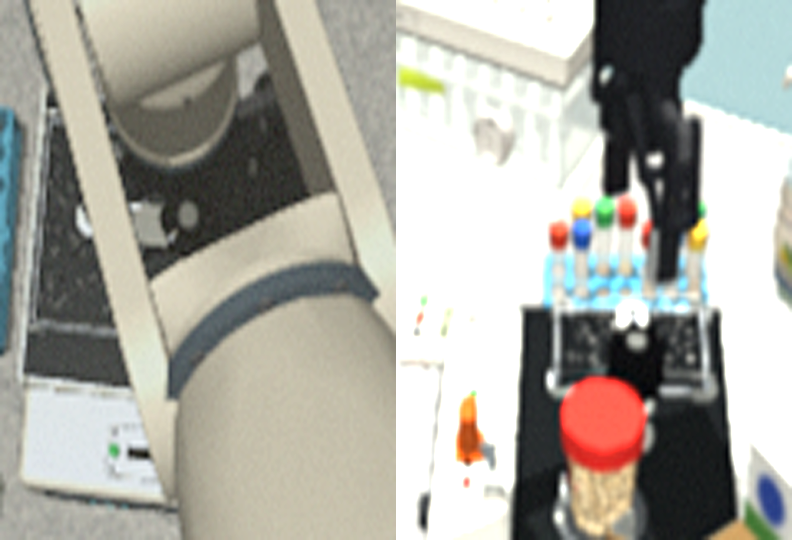

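The side view shows the open fingers at about (615,190) and (665,275), roughly centred above the knob at (632,340). The cup is clear, so I'll descend.

>>> drive_tool:
  targets:
    - {"dx": 0, "dy": 0, "dz": 0, "roll": 0}
    - {"dx": 0, "dy": 0, "dz": 30, "roll": 0}
    - {"dx": 0, "dy": 0, "dz": 20, "roll": 0}
    - {"dx": 0, "dy": 0, "dz": 0, "roll": 0}
    - {"dx": 0, "dy": 0, "dz": 0, "roll": 0}

```text
time_s: 3.32
ee_pos: [0.6217, 0.2494, 0.1587]
tcp_rot: [-3.141, -0.002, 0.294]
ft_force: [-0.3, -0.2, -1.3]
width: 0.998
grasp_force: 0.0
```

>>> drive_tool:
  targets:
    - {"dx": 0, "dy": -1.5, "dz": 20, "roll": 0}
    - {"dx": 0, "dy": 0, "dz": 20, "roll": 0}
    - {"dx": 0, "dy": 0, "dz": 11, "roll": 0}
    - {"dx": 0, "dy": 0, "dz": 0, "roll": 0}
    - {"dx": 0, "dy": 0, "dz": 0, "roll": 0}

```text
time_s: 3.95
ee_pos: [0.6208, 0.2506, 0.1065]
tcp_rot: [-3.142, -0.0, 0.294]
ft_force: [-0.8, -0.0, -0.4]
width: 0.994
grasp_force: 0.0
```

>>> drive_tool:
  targets:
    - {"dx": 0, "dy": 0, "dz": 0, "roll": 0}
    - {"dx": 0, "dy": 0, "dz": 0, "roll": 0}
    - {"dx": 0, "dy": 0, "dz": 0, "roll": 0}
    - {"dx": 0, "dy": 0, "dz": 0, "roll": 0}
    - {"dx": 0, "dy": 0, "dz": 0, "roll": 0}
    - {"dx": 0, "dy": 0, "dz": 0, "roll": 0}
  jaw: 0.3
  grip_force: 30

```text
time_s: 4.7
ee_pos: [0.6204, 0.2523, 0.1074]
tcp_rot: [-3.139, -0.001, 0.294]
ft_force: [-4.3, 7.0, 4.7]
width: 0.526
grasp_force: 30.8
```

```bash
python3 -c "
from cell import ctrl
s=ctrl.sense()
for k in s: print(k,s[k])"
```

```text
time_s 4.7
joint_pos [0.38285766 0.54742843 1.62763788 0.00280768 0.96510506 1.65849928]
qd [ 0.00032039 -0.00067901  0.0001642  -0.00049546 -0.00156696 -0.00016778]
joint_efforts [-5.26070505e+00 -6.60750175e+01 -2.86317337e+01 -2.11653113e+00
 -3.79178775e-01  5.05574222e-03]
ee_pos [0.62036804 0.2523107  0.10739957]
tcp_rot [-3.13916671e+00 -1.21161419e-03  2.93556375e-01]
ft_force [-4.27920741  6.98559739  4.69036529]
torque [ 1.11512412  0.63452089 -0.01445844]
grasp_force 30.83558678627014
width 0.5262321120547456
```

>>> drive_tool:
  targets:
    - {"dx": 0, "dy": -2, "dz": 0, "roll": 0}
    - {"dx": 0, "dy": 0, "dz": 0, "roll": -0.12}
    - {"dx": 0, "dy": 0, "dz": 0, "roll": -0.12}
    - {"dx": 0, "dy": 0, "dz": 0, "roll": -0.12}
    - {"dx": 0, "dy": 0, "dz": 0, "roll": -0.12}
    - {"dx": 0, "dy": 0, "dz": 0, "roll": -0.12}
    - {"dx": 0, "dy": 0, "dz": 0, "roll": -0.1}
    - {"dx": 0, "dy": 0, "dz": 0, "roll": 0}
    - {"dx": 0, "dy": 0, "dz": 0, "roll": 0}

```text
time_s: 5.82
ee_pos: [0.6205, 0.2523, 0.1068]
tcp_rot: [3.141, -0.001, 0.992]
ft_force: [1.1, -3.3, 3.5]
width: 0.522
grasp_force: 30.6
```

```bash
python3 -c "
from cell import ctrl
s=ctrl.sense()
for k in ('ee_pos','tcp_rot','ft_force','torque','joint_pos'): print(k,s[k].round(4))"
```

```text
ee_pos [0.6205 0.2523 0.1068]
tcp_rot [ 3.1406e+00 -5.0000e-04  9.9190e-01]
ft_force [ 1.0547 -3.3205  3.4565]
torque [-0.3725 -0.1805  0.1505]
joint_pos [ 3.8430e-01  5.4850e-01  1.6274e+00 -6.0000e-04  9.6470e-01  9.6350e-01]
```

>>> drive_tool:
  targets:
    - {"dx": 0, "dy": 0, "dz": 0, "roll": -0.1}
    - {"dx": 0, "dy": 0, "dz": 0, "roll": -0.1}
    - {"dx": 0, "dy": 0, "dz": 0, "roll": -0.1}
    - {"dx": 0, "dy": 0, "dz": 0, "roll": 0}
    - {"dx": 0, "dy": 0, "dz": 0, "roll": 0}

```text
time_s: 6.45
ee_pos: [0.6204, 0.2523, 0.1062]
tcp_rot: [3.141, -0.0, 1.291]
ft_force: [4.9, -2.6, -1.5]
width: 0.525
grasp_force: 30.9
```

```bash
cat > s.py <<'E'
from cell import ctrl
s=ctrl.sense()
for k in ('ee_pos','tcp_rot','ft_force','torque','joint_pos'): print(k,s[k].round(4))
print(s['width'],s['time_s'])
E
python3 s.py
```

```text
ee_pos [0.6204 0.2523 0.1062]
tcp_rot [ 3.1407e+00 -1.0000e-04  1.2907e+00]
ft_force [ 4.8808 -2.6332 -1.4663]
torque [-0.4238 -0.8178  0.0499]
joint_pos [ 3.8420e-01  5.4920e-01  1.6276e+00 -6.0000e-04  9.6390e-01  6.6470e-01]
0.5250006626722388 6.45
```

>>> drive_tool:
  targets:
    - {"dx": 0, "dy": 0, "dz": 0, "roll": -0.1}
    - {"dx": 0, "dy": 0, "dz": 0, "roll": -0.1}
    - {"dx": 0, "dy": 0, "dz": 0, "roll": 0}
    - {"dx": 0, "dy": 0, "dz": 0, "roll": 0}

```text
time_s: 6.95
ee_pos: [0.6205, 0.2523, 0.1063]
tcp_rot: [3.14, -0.0, 1.491]
ft_force: [4.6, -1.6, -1.8]
width: 0.524
grasp_force: 30.8
```

```bash
python3 s.py
```

```text
ee_pos [0.6205 0.2523 0.1063]
tcp_rot [ 3.1405 -0.      1.4908]
ft_force [ 4.6321 -1.6316 -1.7557]
torque [-0.3866 -0.7622  0.02  ]
joint_pos [ 3.8420e-01  5.4910e-01  1.6275e+00 -6.0000e-04  9.6390e-01  4.6460e-01]
0.5236705339702096 6.95
```

>>> drive_tool:
  targets:
    - {"dx": 0, "dy": 0, "dz": 0, "roll": 0}
    - {"dx": 0, "dy": 0, "dz": 0, "roll": 0}
    - {"dx": 0, "dy": 0, "dz": 0, "roll": 0}
    - {"dx": 0, "dy": 0, "dz": 0, "roll": 0}
    - {"dx": 0, "dy": 0, "dz": 0, "roll": 0}
  jaw: 0.8

```text
time_s: 7.58
ee_pos: [0.6199, 0.2525, 0.1063]
tcp_rot: [-3.141, -0.0, 1.494]
ft_force: [0.1, -0.4, -1.0]
width: 0.802
grasp_force: 0.0
```

```bash
python3 - <<'E'
exec(open('s.py').read())
from cell import vision
import cv2,numpy as np
c=vision.read_camera("side"); p=c["pixels"][130:190,260:320,::-1]
o=np.load("side.npz")["pixels"][130:190,260:320,::-1]
a=cv2.resize(np.hstack([o,p]),None,fx=6.5,fy=6.5,interpolation=cv2.INTER_CUBIC)
cv2.imwrite("pics/d.png",cv2.convertScaleAbs(a,alpha=2))
E
```

```text
ee_pos [0.6199 0.2525 0.1063]
tcp_rot [-3.1415 -0.      1.4937]
ft_force [ 0.1109 -0.3839 -1.0289]
torque [-0.0037  0.0128 -0.0213]
joint_pos [3.846e-01 5.489e-01 1.628e+00 1.000e-04 9.648e-01 4.617e-01]
0.8016988313679716 7.575
```

View pics/d.png

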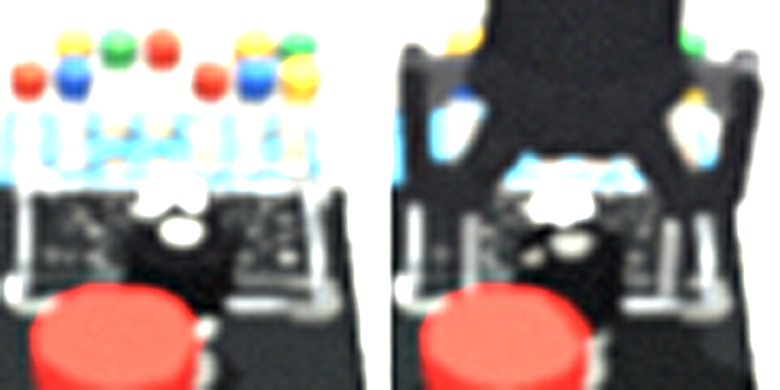

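The cap on the knob has moved from row 230 to 242, about 1.8 px. That matches a 6 mm drop, so the knob has clicked in. I'll regrip and screw it down.

>>> drive_tool:
  targets:
    - {"dx": 0, "dy": 0, "dz": 3, "roll": -0.16}
    - {"dx": 0, "dy": 0, "dz": 3, "roll": -0.15}
    - {"dx": 0, "dy": 0, "dz": 0, "roll": -0.14}
    - {"dx": 0, "dy": 0, "dz": 0, "roll": 0}

```text
time_s: 8.12
ee_pos: [0.6199, 0.2524, 0.1002]
tcp_rot: [-3.142, 0.0, 1.943]
ft_force: [0.6, 0.0, -0.3]
width: 0.803
grasp_force: 0.0
```

>>> drive_tool:
  targets:
    - {"dx": 0, "dy": 0, "dz": 0, "roll": 0}
    - {"dx": 0, "dy": 0, "dz": 0, "roll": 0}
    - {"dx": 0, "dy": 0, "dz": 0, "roll": 0}
    - {"dx": 0, "dy": 0, "dz": 0, "roll": 0}
    - {"dx": 0, "dy": 0, "dz": 0, "roll": 0}
  jaw: 0.3
  grip_force: 40

```text
time_s: 8.75
ee_pos: [0.6205, 0.2527, 0.1007]
tcp_rot: [3.14, -0.0, 1.944]
ft_force: [2.2, 1.3, 3.2]
width: 0.522
grasp_force: 41.0
```

```bash
python3 s.py
```

```text
ee_pos [0.6205 0.2527 0.1007]
tcp_rot [ 3.1403 -0.      1.9435]
ft_force [2.1912 1.2985 3.1807]
torque [ 0.1092 -0.5016 -0.0226]
joint_pos [0.3845 0.5559 1.6306 0.     0.9539 0.0117]
0.5222629320404332 8.75
```

>>> drive_tool:
  targets:
    - {"dx": 0, "dy": 0, "dz": 0.4, "roll": 0.16}
    - {"dx": 0, "dy": 0, "dz": 0.4, "roll": 0.16}
    - {"dx": 0, "dy": 0, "dz": 0.4, "roll": 0.16}
    - {"dx": 0, "dy": 0, "dz": 0.4, "roll": 0.16}
    - {"dx": 0, "dy": 0, "dz": 0.4, "roll": 0.16}
    - {"dx": 0, "dy": 0, "dz": 0.4, "roll": 0.16}
    - {"dx": 0, "dy": 0, "dz": 0.4, "roll": 0.16}
    - {"dx": 0, "dy": 0, "dz": 0.4, "roll": 0.16}
    - {"dx": 0, "dy": 0, "dz": 0.4, "roll": 0.16}
    - {"dx": 0, "dy": 0, "dz": 0.4, "roll": 0.16}

```text
time_s: 10.0
ee_pos: [0.6207, 0.2526, 0.0975]
tcp_rot: [3.141, -0.002, 0.339]
ft_force: [0.3, -1.1, 9.2]
width: 0.524
grasp_force: 41.7
```

```bash
python3 s.py
```

```text
ee_pos [0.6207 0.2526 0.0975]
tcp_rot [ 3.1415e+00 -1.8000e-03  3.3850e-01]
ft_force [ 0.2606 -1.081   9.1776]
torque [ 0.1048 -0.1457  0.1203]
joint_pos [ 3.8440e-01  5.5970e-01  1.6323e+00 -2.0000e-04  9.4780e-01  1.6168e+00]
0.5242780718533336 10.0
```

>>> drive_tool:
  targets:
    - {"dx": 0, "dy": 0, "dz": 0, "roll": 0}
    - {"dx": 0, "dy": 0, "dz": 0, "roll": 0}
    - {"dx": 0, "dy": 0, "dz": 0, "roll": 0}
    - {"dx": 0, "dy": 0, "dz": 0, "roll": 0}
  jaw: 0.8

```text
time_s: 10.5
ee_pos: [0.6197, 0.2524, 0.096]
tcp_rot: [3.142, 0.001, 0.345]
ft_force: [0.3, 0.1, -0.1]
width: 0.8
grasp_force: 0.0
```

>>> drive_tool:
  targets:
    - {"dx": 0, "dy": 0, "dz": 0, "roll": -0.16}
    - {"dx": 0, "dy": 0, "dz": 0, "roll": -0.16}
    - {"dx": 0, "dy": 0, "dz": 0, "roll": -0.16}
    - {"dx": 0, "dy": 0, "dz": 0, "roll": -0.16}
    - {"dx": 0, "dy": 0, "dz": 0, "roll": -0.16}
    - {"dx": 0, "dy": 0, "dz": 0, "roll": -0.16}
    - {"dx": 0, "dy": 0, "dz": 0, "roll": -0.16}
    - {"dx": 0, "dy": 0, "dz": 0, "roll": -0.16}
    - {"dx": 0, "dy": 0, "dz": 0, "roll": -0.16}
    - {"dx": 0, "dy": 0, "dz": 0, "roll": -0.16}

```text
time_s: 11.75
ee_pos: [0.6198, 0.2525, 0.0962]
tcp_rot: [-3.141, -0.0, 1.95]
ft_force: [0.4, -0.3, 0.1]
width: 0.8
grasp_force: 0.0
```

>>> drive_tool:
  targets:
    - {"dx": 0, "dy": 0, "dz": 0, "roll": 0}
    - {"dx": 0, "dy": 0, "dz": 0, "roll": 0}
    - {"dx": 0, "dy": 0, "dz": 0, "roll": 0}
    - {"dx": 0, "dy": 0, "dz": 0, "roll": 0}
    - {"dx": 0, "dy": 0, "dz": 0, "roll": 0}
  jaw: 0.3

```text
time_s: 12.38
ee_pos: [0.6204, 0.2527, 0.0966]
tcp_rot: [3.14, -0.0, 1.943]
ft_force: [2.3, 1.2, 2.8]
width: 0.528
grasp_force: 41.3
```

>>> drive_tool:
  targets:
    - {"dx": 0, "dy": 0, "dz": 0, "roll": 0.14}
    - {"dx": 0, "dy": 0, "dz": 0, "roll": 0.14}
    - {"dx": 0, "dy": 0, "dz": 0.5, "roll": 0.14}
    - {"dx": 0, "dy": 0, "dz": 0, "roll": 0.14}
    - {"dx": 0, "dy": 0, "dz": 0.5, "roll": 0.14}
    - {"dx": 0, "dy": 0, "dz": 0, "roll": 0}

```text
time_s: 13.12
ee_pos: [0.6205, 0.2527, 0.0953]
tcp_rot: [3.141, -0.001, 1.244]
ft_force: [5.1, 1.2, -1.1]
width: 0.525
grasp_force: 41.1
```

```bash
python3 s.py
```

```text
ee_pos [0.6205 0.2527 0.0953]
tcp_rot [ 3.1407e+00 -9.0000e-04  1.2443e+00]
ft_force [ 5.1026  1.202  -1.1215]
torque [ 0.4008 -0.6797 -0.053 ]
joint_pos [3.8450e-01 5.6240e-01 1.6334e+00 1.0000e-04 9.4460e-01 7.1090e-01]
0.5248402748328613 13.125
```

>>> drive_tool:
  targets:
    - {"dx": 0, "dy": 0, "dz": 0, "roll": 0.1}
    - {"dx": 0, "dy": 0, "dz": 0, "roll": 0.1}
    - {"dx": 0, "dy": 0, "dz": 0, "roll": 0}

```text
time_s: 13.5
ee_pos: [0.6205, 0.2527, 0.095]
tcp_rot: [3.141, -0.001, 1.046]
ft_force: [6.4, 2.0, -3.6]
width: 0.521
grasp_force: 41.4
```

```bash
python3 s.py
```

```text
ee_pos [0.6205 0.2527 0.095 ]
tcp_rot [ 3.1409e+00 -1.0000e-03  1.0457e+00]
ft_force [ 6.4399  1.9539 -3.5795]
torque [ 0.4835 -0.8166 -0.0704]
joint_pos [3.8450e-01 5.6270e-01 1.6335e+00 2.0000e-04 9.4420e-01 9.0950e-01]
0.5211144956397147 13.5
```

>>> drive_tool:
  targets:
    - {"dx": 0, "dy": 0, "dz": 0, "roll": 0.1}
    - {"dx": 0, "dy": 0, "dz": 0, "roll": 0.1}
    - {"dx": 0, "dy": 0, "dz": 0, "roll": 0}

```text
time_s: 13.88
ee_pos: [0.6205, 0.2527, 0.0946]
tcp_rot: [3.141, -0.001, 0.846]
ft_force: [7.8, 2.3, -6.4]
width: 0.52
grasp_force: 41.8
```

```bash
python3 s.py
```

```text
ee_pos [0.6205 0.2527 0.0946]
tcp_rot [ 3.1412e+00 -1.1000e-03  8.4570e-01]
ft_force [ 7.7981  2.3209 -6.3651]
torque [ 0.6148 -0.938  -0.0865]
joint_pos [3.8440e-01 5.6320e-01 1.6337e+00 2.0000e-04 9.4360e-01 1.1094e+00]
0.5199284574179804 13.875
```

>>> drive_tool:
  targets:
    - {"dx": 0, "dy": 0, "dz": 0, "roll": 0.08}
    - {"dx": 0, "dy": 0, "dz": 0, "roll": 0.08}
    - {"dx": 0, "dy": 0, "dz": 0, "roll": 0}

```text
time_s: 14.25
ee_pos: [0.6195, 0.2517, 0.0946]
tcp_rot: [3.141, 0.002, 0.688]
ft_force: [3.8, -2.8, -2.9]
width: 0.522
grasp_force: 41.9
```

```bash
python3 s.py
```

```text
ee_pos [0.6195 0.2517 0.0946]
tcp_rot [3.141e+00 1.800e-03 6.881e-01]
ft_force [ 3.8123 -2.7772 -2.9385]
torque [-0.4667 -0.4684  0.6777]
joint_pos [ 3.8420e-01  5.6270e-01  1.6346e+00 -1.3000e-03  9.4590e-01  1.2677e+00]
0.5217717563669868 14.25
```

>>> drive_tool:
  targets:
    - {"dx": 0, "dy": 0, "dz": 0, "roll": 0}
    - {"dx": 0, "dy": 0, "dz": 0, "roll": 0}
    - {"dx": 0, "dy": 0, "dz": 0, "roll": 0}
    - {"dx": 0, "dy": 0, "dz": 0, "roll": 0}
    - {"dx": 0, "dy": 0, "dz": -20, "roll": 0}
    - {"dx": 0, "dy": 0, "dz": -40, "roll": 0}
    - {"dx": 0, "dy": 0, "dz": -40, "roll": 0}
    - {"dx": 0, "dy": 0, "dz": -20, "roll": 0}
  jaw: 0.85

```text
time_s: 15.25
ee_pos: [0.621, 0.2529, 0.2191]
tcp_rot: [3.14, -0.004, 0.684]
ft_force: [-0.4, 0.6, 0.4]
width: 0.851
grasp_force: 0.0
```

>>> drive_tool:
  targets:
    - {"dx": 0, "dy": 0, "dz": 0, "roll": -0.16}
    - {"dx": 0, "dy": 0, "dz": 0, "roll": -0.16}
    - {"dx": 0, "dy": 0, "dz": 0, "roll": -0.16}
    - {"dx": 0, "dy": 0, "dz": 0, "roll": -0.16}
    - {"dx": 0, "dy": 0, "dz": 0, "roll": -0.16}
    - {"dx": 0, "dy": 0, "dz": 0, "roll": 0}
    - {"dx": 0, "dy": 0, "dz": 0, "roll": 0}
  jaw: 0.45

```text
time_s: 16.12
ee_pos: [0.6198, 0.2524, 0.2153]
tcp_rot: [-3.141, 0.0, 1.48]
ft_force: [0.8, 0.2, -0.2]
width: 0.451
grasp_force: 0.0
```

>>> drive_tool:
  targets:
    - {"dx": -1.7, "dy": -43.3, "dz": 0, "roll": 0}
    - {"dx": -1.7, "dy": -43.3, "dz": 0, "roll": 0}
    - {"dx": -1.7, "dy": -43.3, "dz": 0, "roll": -0.03}
    - {"dx": 0, "dy": 0, "dz": 40, "roll": 0}
    - {"dx": 0, "dy": 0, "dz": 40, "roll": 0}
    - {"dx": 0, "dy": 0, "dz": 22, "roll": 0}
    - {"dx": 0, "dy": 0, "dz": 0, "roll": 0}
    - {"dx": 0, "dy": 0, "dz": 0, "roll": 0}

```text
time_s: 17.12
ee_pos: [0.4907, 0.259, 0.1142]
tcp_rot: [3.141, -0.001, 1.513]
ft_force: [-0.9, -0.2, 0.2]
width: 0.446
grasp_force: 0.0
```

```bash
python3 - <<'E'
exec(open('s.py').read())
from cell import vision
import cv2,numpy as np
c=vision.read_camera("side"); p=c["pixels"][130:220,210:320,::-1]
a=cv2.resize(p,None,fx=6.5,fy=6.5,interpolation=cv2.INTER_CUBIC)
cv2.imwrite("pics/e.png",cv2.convertScaleAbs(a,alpha=1.7))
E
```

```text
ee_pos [0.4907 0.259  0.1142]
tcp_rot [ 3.1406e+00 -6.0000e-04  1.5127e+00]
ft_force [-0.8818 -0.2006  0.1783]
torque [-0.0077 -0.0061 -0.0242]
joint_pos [ 0.4829  0.3866  1.8845 -0.      0.8694  0.5411]
0.4462080762684003 17.125
```

View pics/e.png

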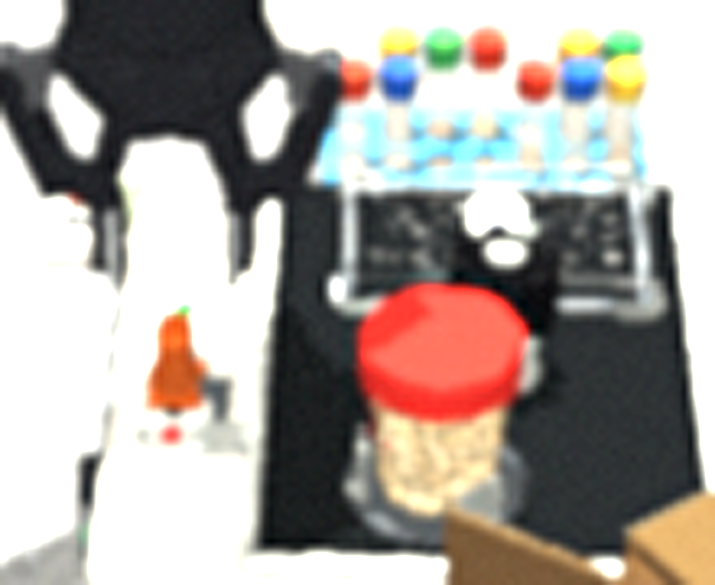

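The open fingers at x≈110 and x≈240 straddle the lock at x≈175, and the cup and plate haven't moved. I'll descend and grip.

>>> drive_tool:
  targets:
    - {"dx": 0, "dy": 0, "dz": 16, "roll": 0}
    - {"dx": 0, "dy": 0, "dz": 15, "roll": 0}
    - {"dx": 0, "dy": 0, "dz": 10, "roll": 0}
    - {"dx": 0, "dy": 0, "dz": 0, "roll": 0}

```text
time_s: 17.68
ee_pos: [0.4893, 0.2583, 0.071]
tcp_rot: [-3.14, 0.001, 1.514]
ft_force: [0.0, 0.5, -0.1]
width: 0.454
grasp_force: 0.0
```

>>> drive_tool:
  targets:
    - {"dx": 0, "dy": 0, "dz": 0, "roll": 0}
    - {"dx": 0, "dy": 0, "dz": 0, "roll": 0}
    - {"dx": 0, "dy": 0, "dz": 0, "roll": 0}
    - {"dx": 0, "dy": 0, "dz": 0, "roll": 0}
    - {"dx": 0, "dy": 0, "dz": 0, "roll": 0}
  jaw: 0.0
  grip_force: 30

```text
time_s: 18.3
ee_pos: [0.489, 0.2587, 0.0727]
tcp_rot: [-3.14, 0.0, 1.513]
ft_force: [-5.1, 0.2, 3.4]
width: 0.184
grasp_force: 30.1
```

>>> drive_tool:
  targets:
    - {"dx": 6, "dy": 0, "dz": 0, "roll": 0}
    - {"dx": 8, "dy": 0, "dz": 0, "roll": 0}
    - {"dx": 8, "dy": 0, "dz": 0, "roll": 0}
    - {"dx": 7, "dy": 0, "dz": 0, "roll": 0}
    - {"dx": 4, "dy": 0, "dz": 0, "roll": 0}
    - {"dx": 0, "dy": 0, "dz": 0, "roll": 0}

```text
time_s: 19.05
ee_pos: [0.4911, 0.292, 0.0726]
tcp_rot: [-3.14, -0.0, 1.514]
ft_force: [-5.7, 2.1, 3.8]
width: 0.181
grasp_force: 30.1
```

>>> drive_tool:
  targets:
    - {"dx": 2, "dy": 0, "dz": 0, "roll": 0}
    - {"dx": 2, "dy": 0, "dz": 0, "roll": 0}
    - {"dx": 0, "dy": 0, "dz": 0, "roll": 0}

```text
time_s: 19.42
ee_pos: [0.4914, 0.2956, 0.0726]
tcp_rot: [-3.14, 0.0, 1.513]
ft_force: [-5.3, -0.2, 4.9]
width: 0.18
grasp_force: 30.1
```

>>> drive_tool:
  targets:
    - {"dx": 2, "dy": 0, "dz": 0, "roll": 0}
    - {"dx": 2, "dy": 0, "dz": 0, "roll": 0}
    - {"dx": 0, "dy": 0, "dz": 0, "roll": 0}

```text
time_s: 19.8
ee_pos: [0.4913, 0.2965, 0.0726]
tcp_rot: [-3.139, 0.005, 1.515]
ft_force: [-2.6, -16.3, 10.5]
width: 0.18
grasp_force: 31.1
```

>>> drive_tool:
  targets:
    - {"dx": 2, "dy": 0, "dz": 0, "roll": 0}
    - {"dx": 1, "dy": 0, "dz": 0, "roll": 0}
    - {"dx": 0, "dy": 0, "dz": 0, "roll": 0}

```text
time_s: 20.18
ee_pos: [0.4912, 0.297, 0.0725]
tcp_rot: [-3.138, 0.009, 1.516]
ft_force: [-1.1, -30.3, 15.1]
width: 0.183
grasp_force: 31.7
```

>>> drive_tool:
  targets:
    - {"dx": -4, "dy": 0, "dz": 0, "roll": 0}
    - {"dx": 0, "dy": 0, "dz": 0, "roll": 0}

```text
time_s: 20.42
ee_pos: [0.4913, 0.2966, 0.0726]
tcp_rot: [-3.139, 0.003, 1.514]
ft_force: [-3.4, -9.7, 7.4]
width: 0.178
grasp_force: 30.6
```

>>> drive_tool:
  targets:
    - {"dx": 0, "dy": 0, "dz": 0, "roll": 0}
    - {"dx": 0, "dy": 0, "dz": 0, "roll": 0}
    - {"dx": 0, "dy": 0, "dz": 0, "roll": 0}
    - {"dx": 0, "dy": 0, "dz": -15, "roll": 0}
    - {"dx": 0, "dy": 0, "dz": -30, "roll": 0}
    - {"dx": 0, "dy": 0, "dz": -40, "roll": 0}
    - {"dx": 0, "dy": 0, "dz": -40, "roll": 0}
    - {"dx": 0, "dy": -40, "dz": -20, "roll": 0}
    - {"dx": 0, "dy": -40, "dz": 0, "roll": 0}
    - {"dx": 0, "dy": 0, "dz": 0, "roll": 0}
  jaw: 0.45

```text
time_s: 21.68
ee_pos: [0.4105, 0.3032, 0.2186]
tcp_rot: [3.141, -0.001, 1.515]
ft_force: [0.4, 0.0, -0.7]
width: 0.451
grasp_force: 0.0
```

```bash
python3 - <<'E'
exec(open('s.py').read())
from cell import vision
import cv2,numpy as np
o=np.load("side.npz")["pixels"][130:220,215:320,::-1]
p=vision.read_camera("side")["pixels"][130:220,215:320,::-1]
a=cv2.resize(np.hstack([o,p]),None,fx=3.8,fy=5.5,interpolation=cv2.INTER_CUBIC)
cv2.imwrite("pics/f.png",cv2.convertScaleAbs(a,alpha=1.6))
E
```

```text
ee_pos [0.4105 0.3032 0.2186]
tcp_rot [ 3.1413e+00 -6.0000e-04  1.5155e+00]
ft_force [ 0.3557  0.0328 -0.6612]
torque [0.0232 0.0217 0.0395]
joint_pos [6.331e-01 1.880e-01 1.889e+00 3.000e-04 1.064e+00 6.882e-01]
0.4509973987063913 21.675
```

View pics/f.png

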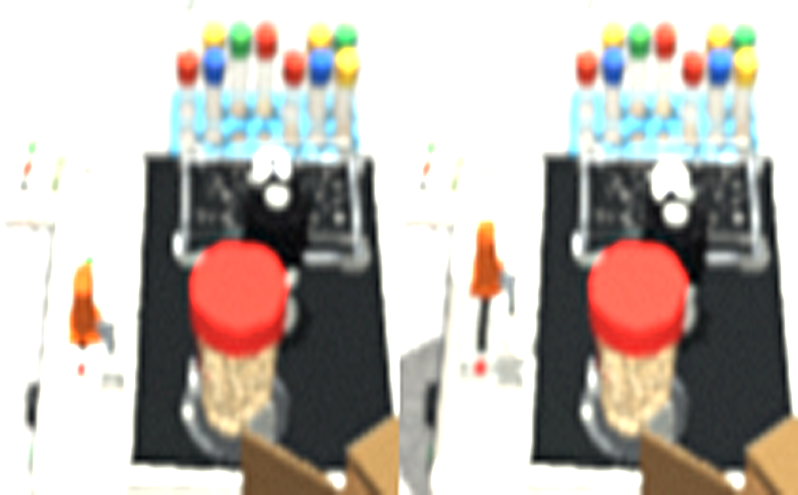

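The knob's cap has sunk from row 194 to 213, about 11 mm, so the knob is fully home. The lock is at its stop, and the cup, plate, rack and timer haven't moved.

```bash
python3 -c "
from cell import ctrl
print(ctrl.finish_job())"
```

```text
the job is handed in; nothing more can be done
None
```

The job is handed in, with no verdict returned: the knob clicked in and was screwed to its shoulder (about 11 mm down), the lock was then slid to its end stop, everything was let go, and the cup, plate, rack and timer look unmoved in the last picture (the spare cup was out of frame).

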